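# Unlatch the spent ink cartridge of the label coder

### The arm

A 6-joint arm with a two-finger parallel gripper is mounted at the origin on the work surface. World frame = base frame: x ahead of the robot, y to its left, z up, the work surface at z = 0. Lengths are in mm, angles in degrees, forces in N, time in s.
With the tool pointing down it reaches from about 300 to 850 mm from the base axis. Payload 4.2 kg.
Tool frame: the origin (TCP) lies midway between the tips of the shut fingers; the grasp point (between the pads) lies 19 mm behind it; z points along the fingers, x is the direction in which the jaws open and shut, and the axes are right-handed (so a half turn about z gives the same grasp; the last joint's range is limited). The gripper opens to 91 mm and grips with 3 to 60 N. Pads are 32 mm wide; open, the fingers measure 118 mm over their backs; the gripper's body (76 mm by 178 mm) begins 60 mm behind the grasp point.
Start: joints at [65.718, 18.312, 89.639, -0, 72.044, -1.146], TCP at [225.93, 528.771, 213.976] pointing down, gripper open.
Joint ranges: [-177.97, 177.97], [-48.28, 115.42], [12.27, 149.76], [-77.06, 257.06], [2.81, 150.46], [-146.56, 146.56]. Speed limits (degrees/s): [147.25, 147.25, 180, 180, 180, 180].

### API

Orientations are given as [roll, pitch, yaw] about the fixed x, y, z axes, in that order (R = Rz(yaw) Ry(pitch) Rx(roll)).
In Python, from workcell import env gives the robot as it stands. The module is installed in compiled form; this text tells all that it offers.
- The arm moves only by the tool drive_tool, never from a script. Its argument "series" is a list of rows, each a list of 3 entries, a list of its own where there are three numbers: the closure, from 0 (fully open) to 1 (shut), then the shift along the tool's x, y, z in mm, then the turn, a rotation vector about the tool's x, y, z in rad. In form: [[gripper, [dx, dy, dz], [rx, ry, rz]], ...]. A call has exactly 5 rows; each row is the pose to reach, as a shift and turn from the pose commanded when the call began, along the tool's axes at that moment; what a row does not reach only later rows make up. A row lasts 1/10 s, in which the tool goes at most 50 mm and 8.59 degrees, less where a joint would pass 70% of its speed; a pose out of reach is approached as far as the arm can. A call with a gripper value outside its range is refused whole. The fingers move at their own pace and stop on an object; "squeeze" is the grip in N (left out, the last holds). Time passes only in rows, so rows that repeat a pose let the fingers close, or fill a call up. It gives the time, the measured TCP pose, the force and the opening at its end, in the units of the state.
- env.state(): the state, without advancing time (a new reading comes with each control period).
- env.grab_frame(name): name is "scene" or "top"; returns a dict with "image" (400x640x3 uint8, red, green, blue), "K" (3x3 intrinsics, pixels), "k1" (the pictures are not rectified: a ray, as slopes to the right and down, at radius r is drawn at 1 + k1 r^2 times it, then the intrinsics apply), "origin" and "orientation" of the camera in the world. Camera axes: x right, y down, z forward; pixel columns grow to the right and rows downward; lengths in mm; the calibration is good to about 2 mm. A picture is of the moment at which its call begins. There is no depth.
- env.job_done(): hands the job in, once; it reports no verdict.
The state is a dict: "time_s": time; "qpos": joint angles; "qvel": joint speeds; "effort": joint torques, N m; "ee_pos": TCP position; "ee_rot": TCP orientation; "force": force on the tool from outside, world axes, zero at the start; "torque": the same for the moment, N m; "gripper_width": finger opening in mm.
Only numpy, scipy, OpenCV 4.12 (cv2) and the standard library are available. Lean on these libraries where they do the work, as an engineer would, in place of code of your own. Each camera call takes 0.05 s, during which the arm holds its last target.

### The job

The date coder's ink cartridge with the orange buttons is spent. Squeeze its two orange side buttons together to free its catches, lift it out of its dock and set it down upright in the blue empties tray: put it down, do not drop it. Leave the cartridge with the green buttons alone in its dock.

Things in the scene. Friction and masses are not known exactly. Their poses are not given: they have to be found in the camera images.
- spent: Spent ink cartridge, 0.25 kg: upright black block 60 (x) x 32 (y) x 76 mm tall (z up), orange top, an orange release button on its +y and its -y side. Button faces: 34 mm wide, 34 mm high, centred 52 mm above the origin, 50 mm apart face to face; squeezed along y they stop solidly 36 mm apart, and it can be carried by them. Origin: centre of its underside, 8 mm above the table when docked.
- fresh: Fresh cartridge, the same but green, in a like dock; not to be disturbed. Each dock (110 x 84 mm, metal) holds its cartridge by catches under ledges until both buttons are in, with 2 mm of play; beside the buttons the dock is lower than 26 mm above the cartridge's origin; lifting by 30 mm clears it. Origin: centre of its underside.
- tray: Blue empties tray, fixed, empty, open at the top: 190 (its x) x 160 (its y) mm outside, 30 mm high, walls and floor 5 mm thick. Origin: centre of its underside, on the table; the inner floor is 5 mm above it.
- spent_left (a joint): Travel of the orange button on the cartridge's +y side: 0 m out, 0.007 m fully pressed (towards the centre line). Its spring resists with 3 N at first, 6.5 N fully in, and pushes it out again when let go; a grip of about 25 N presses both in fully.
- spent_right (a joint): The same for the orange button on the cartridge's -y side: 0 m out, 0.007 m fully pressed (towards the centre line).

How it is judged:
By the outcome, as a careful person would: the job done as asked, in the order asked, and still so for the second after the job is handed in, with the robot touching nothing.
It also fails if it takes over 45 s, if anything falls off the work surface, if the arm or the gripper's body presses on something with over 40 N, if the wrist force passes 120 N, or if a joint passes its speed limit or range.

## Working session

There is one attempt and no reset: what is moved stays moved. The work goes in short steps, Python scripts to look and compute and a tool call to move; the robot and the scene stay as the last step left them, time stands still between calls to the robot, and variables do not carry over. Pictures are saved under pics/ and viewed, and the job is handed in when it is done.

Besides the shell and the picture viewer there is one more tool, called after "Call:" in YAML: its name, and indented under it one key for each argument. drive_tool: Moves the arm, as the interface text tells. Its arguments: {"type":"object","properties":{"series":{"type":"array","items":{"type":"array"}},"squeeze":{"type":"number"}},"required":["series"]}

```bash
mkdir -p pics; python3 - <<'E'
from workcell import env
import cv2,pickle
d={}
for n in("scene","top"):
    f=env.grab_frame(n); d[n]=f; cv2.imwrite(f"pics/{n}0.png",f["image"][:,:,::-1])
    print(n,f["K"],f["k1"],f["origin"],f["orientation"])
pickle.dump(d,open("f0.pkl","wb"))
s=env.state();print(s)
E
```

```text
scene [[483.96453073   0.         324.268052  ]
 [  0.         483.96453073 199.86707178]
 [  0.           0.           1.        ]] -0.10329826608430584 [843.76882283 509.69618257 822.94794638] [-1.42575655e+02 -3.79589056e-02  1.48117184e+02]
top [[440.20998388   0.         315.73658358]
 [  0.         440.20998388 199.95623885]
 [  0.           0.           1.        ]] -0.11924816662601519 [ 424.08157874   21.87614719 1051.54417858] [-173.83561661   -1.93451294  -88.61347061]
{'time_s': 0.1, 'qpos': array([ 6.57166791e+01,  1.83460921e+01,  8.96980845e+01,  2.00508210e-03,
        7.20437223e+01, -1.14821306e+00]), 'qvel': array([-0.04903451, -0.16178679, -0.13178865,  0.06076131,  0.02373717,
       -0.0608546 ]), 'effort': array([ 1.24142873e-03, -4.13326406e+01, -2.32512027e+01,  7.29979249e-02,
        4.22331900e-02, -5.79440393e-05]), 'ee_pos': array([225.74647322, 528.35209291, 213.23228262]), 'ee_rot': array([-1.79996333e+02,  8.78430352e-02,  6.68642753e+01]), 'force': array([-0.142416  ,  0.78183514,  0.16220228]), 'torque': array([0.0098044 , 0.02532149, 0.02493672]), 'gripper_width': 91.36744808437174}
```

View pics/scene0.png

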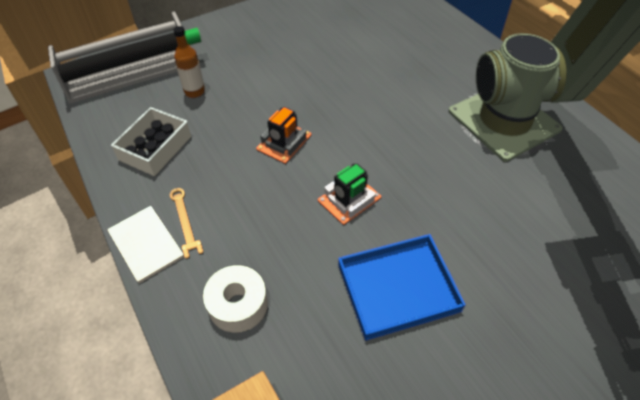

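View pics/top0.png

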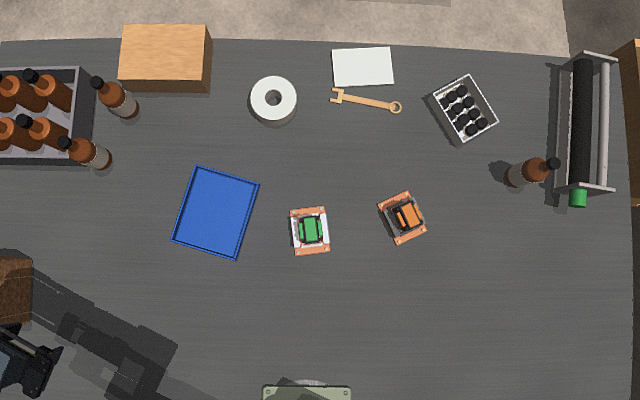

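The top view shows the orange cartridge near (407,216), the green one near (311,230) and the tray near (216,213). I'll zoom in and measure.

```bash
cat > h.py <<'E'
import numpy as np,cv2
from scipy.spatial.transform import Rotation as Ro
def cam(f): return np.array(f["K"]),Ro.from_euler("xyz",f["orientation"],degrees=True).as_matrix(),np.array(f["origin"])
def dist(f): return np.array([f["k1"],0,0,0,0.])
def ray(f,p):
    K,R,o=cam(f)
    u=cv2.undistortPoints(np.array(p,float).reshape(-1,1,2),K,dist(f)).reshape(-1,2)
    return o,(R@np.c_[u,np.ones(len(u))].T).T
def plane(f,p,z):
    o,d=ray(f,p); return o+d*((z-o[2])/d[:,2])[:,None]
def proj(f,P):
    K,R,o=cam(f); return cv2.projectPoints(np.array(P,float).reshape(-1,3),cv2.Rodrigues(R.T)[0],-R.T@o,K,dist(f))[0].reshape(-1,2)
def masks(img):
    h=cv2.cvtColor(img,cv2.COLOR_RGB2HSV)
    return h
E
python3 - <<'E'
import pickle,cv2,numpy as np
from h import *
d=pickle.load(open("f0.pkl","rb"))
t=d["top"];s=d["scene"]
cv2.imwrite("pics/ztop.png",np.hstack([cv2.resize(t["image"][180:270,370:445,::-1],None,fx=5,fy=5,interpolation=0),cv2.resize(t["image"][190:280,275:350,::-1],None,fx=5,fy=5,interpolation=0)]))
cv2.imwrite("pics/zsc.png",np.hstack([cv2.resize(s["image"][95:175,245:325,::-1],None,fx=5,fy=5,interpolation=0),cv2.resize(s["image"][150:230,310:390,::-1],None,fx=5,fy=5,interpolation=0)]))
for n,f in d.items():
    h=cv2.cvtColor(f["image"],cv2.COLOR_RGB2HSV)
    m=cv2.inRange(h,(105,150,60),(125,255,255))
    c=max(cv2.findContours(m,0,1)[0],key=cv2.contourArea)
    ap=cv2.approxPolyDP(cv2.convexHull(c),6,True).reshape(-1,2)
    for z in(30,): 
        P=plane(f,ap,z);print(n,ap.tolist(),P.round(1).tolist())
        r=cv2.minAreaRect(plane(f,cv2.convexHull(c).reshape(-1,2),30)[:,:2].astype(np.float32));print(r)
    for lo,hi,nm in(((5,200,150),(20,255,255),"or"),((50,120,60),(80,255,255),"gr")):
        m=cv2.inRange(h,lo,hi)
        for c in cv2.findContours(m,0,1)[0]:
            if cv2.contourArea(c)>40:
                x=cv2.minAreaRect(c); 
                print(n,nm,cv2.contourArea(c),x, plane(f,[x[0]],84).round(1))
E
```

```text
scene [[430, 235], [464, 305], [366, 339], [339, 258]] [[392.3, 178.2, 30.0], [435.5, 328.1, 30.0], [620.1, 285.8, 30.0], [572.3, 127.1, 30.0]]
((506.8425598144531, 230.9158477783203), (168.35728454589844, 192.98587036132812), 74.61128997802734)
scene or 40.5 ((289.2500305175781, 122.25), (3.535533905029297, 12.727920532226562), 45.0) [[ 496.6 -193.4   84. ]]
scene or 176.5 ((280.7500305175781, 115.7500228881836), (10.60660171508789, 21.21320343017578), 45.0) [[ 502.4 -221.7   84. ]]
scene gr 106.0 ((355.7293395996094, 185.00173950195312), (8.749581336975098, 22.90159034729004), 40.23635482788086) [[472.6  31.2  84. ]]
scene gr 301.0 ((349.9615478515625, 173.19229125976562), (14.699555397033691, 25.793560028076172), 56.3099365234375) [[ 4.652e+02 -3.000e-01  8.400e+01]]
scene gr 171.0 ((191.70591735839844, 35.823524475097656), (14.067066192626953, 14.55213737487793), 75.96376037597656) [[ 554. -625.   84.]]
top [[195, 164], [258, 183], [234, 260], [170, 240]] [[612.6, 276.8, 30.0], [571.4, 126.1, 30.0], [391.1, 174.9, 30.0], [432.4, 326.0, 30.0]]
((501.6976318359375, 224.93637084960938), (161.85617065429688, 188.74139404296875), 74.56765747070312)
top gr 195.5 ((310.0786437988281, 228.5895233154297), (22.335664749145508, 10.308768272399902), 82.40535736083984) [[465.8   2.6  84. ]]
top gr 213.5 ((578.44677734375, 197.08609008789062), (14.666790008544922, 17.111255645751953), 5.19442892074585) [[ 553.6 -631.5   84. ]]
```

View pics/ztop.png

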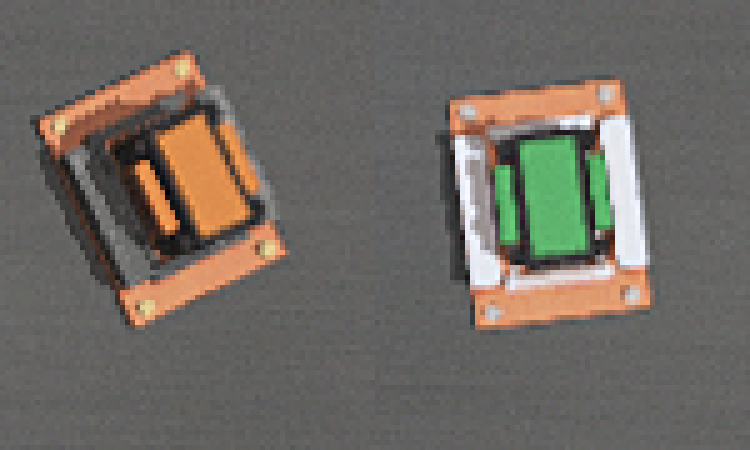

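View pics/zsc.png

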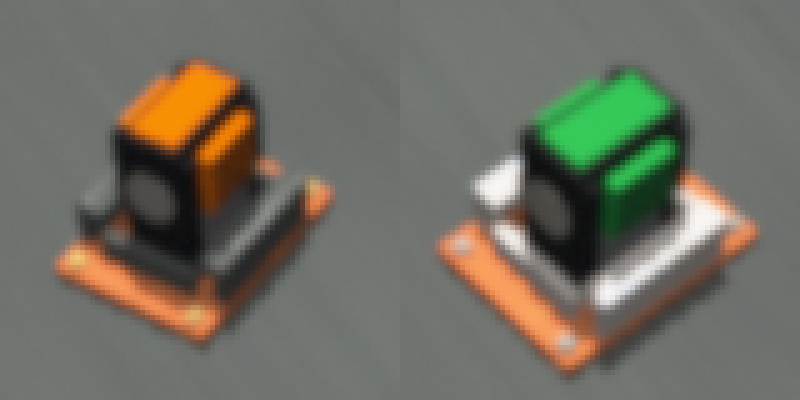

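```bash
python3 - <<'E'
import pickle,cv2,numpy as np
from h import *
d=pickle.load(open("f0.pkl","rb"))
t=d["top"];s=d["scene"]
h=cv2.cvtColor(t["image"],cv2.COLOR_RGB2HSV)
for p in((411,215),(401,220),(418,212),(392,207)): print(h[p[1],p[0]])
m=cv2.inRange(h,(11,165,150),(20,255,255)); m[:180]=0;m[260:]=0;m[:,:370]=0;m[:,450:]=0
n,l,st,ce=cv2.connectedComponentsWithStats(m,connectivity=4)
for i in range(1,n):
    if st[i,4]>15:
        ys,xs=np.where(l==i); P=plane(t,np.c_[xs,ys],84); 
        r=cv2.minAreaRect(P[:,:2].astype(np.float32)); 
        print("top",st[i],ce[i],plane(t,[ce[i]],84).round(1),r)
# dock corner triangulation
ct=np.array([[48,120],[192,52],[285,250],[135,325]])/5-.5+[370,180]
ct=np.array([[38,120],[190,50],[287,252],[135,328]])/5-.5+[370,180]
P=plane(t,ct,4);print(P.round(1),P.mean(0))
print([np.linalg.norm(P[i]-P[i-1]) for i in range(4)])
for a,b in((0,3),(1,2)):
    v=P[b]-P[a];print("long dir",np.degrees(np.arctan2(v[1],v[0])))
for a,b in((0,1),(3,2)):
    v=P[b]-P[a];print("short dir",np.degrees(np.arctan2(v[1],v[0])))
# scene top plate corners
cs=np.array([[193,62],[245,85],[180,155],[118,125]])/5-.5+[245,95]
Q=plane(s,cs,84);print("scene top",Q.round(1),Q.mean(0))
ct2=np.array([[157,126],[210,110],[253,220],[200,240]])/5-.5+[370,180]
Q=plane(t,ct2,84);print("top top",Q.round(1),Q.mean(0))
dc=np.array([[55,265],[205,340],[335,185]])/5-.5+[245,95]
Q=plane(s,dc,4);print("scene dock",Q.round(1))
E
```

```text
[ 14 162 224]
[ 14 165 235]
[ 13 169 236]
[  7 105 100]
top [403 204   8  10  40] [406.5   208.525] [[ 515.8 -211.6   84. ]] ((515.8709716796875, -211.59056091308594), (20.450037002563477, 15.93480110168457), 0.20627577602863312)
top [405 214   5   7  16] [407.0625 217.    ] [[ 496.9 -212.9   84. ]] ((497.0854797363281, -213.2267608642578), (11.935307502746582, 7.145931720733643), 27.398569107055664)
top [400 218   6   8  20] [402.6  221.85] [[ 485.8 -202.8   84. ]] ((485.2102355957031, -202.1730499267578), (16.87270164489746, 7.117114543914795), 27.424320220947266)
[[ 533.6 -158.9    4. ]
 [ 569.9 -233.3    4. ]
 [ 472.8 -281.3    4. ]
 [ 434.7 -206.9    4. ]] [ 502.76637333 -220.10645116    4.        ]
[np.float64(109.96632998575957), np.float64(82.76746295115642), np.float64(108.33927746495489), np.float64(83.58194020196657)]
long dir -154.07918823948822
long dir -153.6575843329662
short dir -64.02991572354738
short dir -62.9129532314227
scene top [[ 483.8 -244.7   84. ]
 [ 471.4 -218.8   84. ]
 [ 517.8 -194.6   84. ]
 [ 532.  -226.    84. ]] [ 501.25537448 -221.00238555   84.        ]
top top [[ 524.  -198.8   84. ]
 [ 531.9 -222.9   84. ]
 [ 483.  -242.6   84. ]
 [ 473.6 -218.5   84. ]] [ 503.13385939 -220.73451052   84.        ]
scene dock [[ 567.3 -237.3    4. ]
 [ 530.6 -159.1    4. ]
 [ 429.4 -213.3    4. ]]
```

```bash
cat >> h.py <<'E'
def go(x,y,z,yaw):
    from workcell import env
    s=env.state(); R=Ro.from_euler("xyz",s["ee_rot"],degrees=True)
    T=Ro.from_euler("xyz",[180,0,yaw],degrees=True)
    d=R.inv().apply(np.array([x,y,z])-s["ee_pos"]); v=(R.inv()*T).as_rotvec()
    print(s["time_s"],s["ee_pos"].round(1),s["ee_rot"].round(2),"F",s["force"].round(1),"w",round(s["gripper_width"],1))
    print("shift",d.round(1),"rotvec",v.round(4))
E
python3 - <<'E'
from h import *
for i in range(1,5): go(226+69*i,529-187.5*i,214,66.86-130.6/4*i)
E
```

```text
0.1 [225.7 528.4 213.2] [-1.800e+02  9.000e-02  6.686e+01] F [-0.1  0.8  0.2] w 91.4
shift [-144.6  137.1   -0.6] rotvec [4.000e-04 1.500e-03 5.699e-01]
0.1 [225.7 528.4 213.2] [-1.800e+02  9.000e-02  6.686e+01] F [-0.1  0.8  0.2] w 91.4
shift [-289.9  274.2   -0.3] rotvec [8.0000e-04 1.4000e-03 1.1398e+00]
0.1 [225.7 528.4 213.2] [-1.800e+02  9.000e-02  6.686e+01] F [-0.1  0.8  0.2] w 91.4
shift [-4.352e+02  4.113e+02 -1.000e-01] rotvec [1.3000e-03 1.2000e-03 1.7096e+00]
0.1 [225.7 528.4 213.2] [-1.800e+02  9.000e-02  6.686e+01] F [-0.1  0.8  0.2] w 91.4
shift [-5.805e+02  5.485e+02  1.000e-01] rotvec [1.7000e-03 9.0000e-04 2.2795e+00]
```

Call:
drive_tool:
  series:
    - [0,[-29,27,0],[0,0,0.114]]
    - [0,[-58,55,0],[0,0,0.228]]
    - [0,[-87,82,0],[0,0,0.342]]
    - [0,[-116,110,0],[0,0,0.456]]
    - [0,[-145,137,0],[0,0,0.57]]
  squeeze: 30

```text
time_s: 0.6
ee_pos: [295.0, 339.9, 213.6]
ee_rot: [180.0, 0.0, 34.0]
force: [0.9, -0.2, 0.2]
gripper_width: 91.1
```

```bash
python3 - <<'E'
from h import *
go(226+69*2,529-187.5*2,214,66.86-130.6/4*2)
E
```

```text
0.6 [295.  339.9 213.6] [1.7998e+02 3.0000e-02 3.3970e+01] F [ 0.9 -0.2  0.2] w 91.1
shift [-46.7 192.7  -0.3] rotvec [5.000e-04 4.000e-04 5.656e-01]
```

Call:
drive_tool:
  series:
    - [0,[-9,39,0],[0,0,0.114]]
    - [0,[-19,77,0],[0,0,0.228]]
    - [0,[-28,116,0],[0,0,0.342]]
    - [0,[-37,154,0],[0,0,0.456]]
    - [0,[-47,193,0],[0,0,0.57]]

```text
time_s: 1.1
ee_pos: [364.6, 154.0, 213.8]
ee_rot: [-180.0, 0.0, 1.3]
force: [0.4, 0.4, -0.3]
gripper_width: 90.9
```

```bash
python3 - <<'E'
from h import *
go(226+69*3,529-187.5*3,214,66.86-130.6/4*3)
E
```

```text
1.1 [364.6 154.  213.8] [-179.99    0.      1.3 ] F [ 0.4  0.4 -0.3] w 90.9
shift [ 64.1 189.   -0.2] rotvec [-1.000e-04  0.000e+00  5.653e-01]
```

Call:
drive_tool:
  series:
    - [0,[13,38,0],[0,0,0.114]]
    - [0,[26,76,0],[0,0,0.228]]
    - [0,[39,114,0],[0,0,0.342]]
    - [0,[51,151,0],[0,0,0.456]]
    - [0,[64,189,0],[0,0,0.57]]

```text
time_s: 1.6
ee_pos: [433.6, -33.2, 213.7]
ee_rot: [-180.0, 0.0, -31.4]
force: [0.2, -0.2, -1.2]
gripper_width: 91.1
```

```bash
python3 - <<'E'
from h import *
go(502.3,-220.7,180,-63.7)
E
```

```text
1.6 [433.6 -33.2 213.7] [-1.7999e+02  3.0000e-02 -3.1400e+01] F [ 0.2 -0.2 -1.2] w 91.1
shift [156.3 124.2  33.7] rotvec [0.000e+00 5.000e-04 5.638e-01]
```

Call:
drive_tool:
  series:
    - [0,[31,25,7],[0,0,0.113]]
    - [0,[62,50,14],[0,0,0.226]]
    - [0,[94,75,20],[0,0,0.338]]
    - [0,[125,99,27],[0,0,0.451]]
    - [0,[156,124,34],[0,0,0.564]]

```text
time_s: 2.1
ee_pos: [503.3, -219.9, 179.2]
ee_rot: [180.0, 0.0, -63.7]
force: [0.9, 0.4, -0.7]
gripper_width: 91.1
```

```bash
python3 - <<'E'
from h import *
go(502.3,-220.7,110,-63.7)
E
```

```text
2.1 [ 503.3 -219.9  179.2] [ 1.7999e+02  4.0000e-02 -6.3710e+01] F [ 0.9  0.4 -0.7] w 91.1
shift [ 0.3  1.2 69.2] rotvec [ 0.0002  0.0008 -0.0002]
```

Call:
drive_tool:
  series:
    - [0,[0,1,20],[0,0,0]]
    - [0,[0,1,40],[0,0,0]]
    - [0,[0,1,60],[0,0,0]]
    - [0,[0,1,75],[0,0,0]]
    - [0,[0,1,75],[0,0,0]]

```text
time_s: 2.6
ee_pos: [500.4, -218.1, 102.5]
ee_rot: [179.8, 0.3, -63.4]
force: [0.4, 0.1, -0.1]
gripper_width: 91.0
```

```bash
python3 - <<'E'
from workcell import env
from h import *
fs={n:env.grab_frame(n) for n in("scene","top")}
go(502.3,-220.7,41,-63.7)
cv2.imwrite("pics/a1.png",np.hstack([cv2.resize(fs["scene"]["image"][60:180,225:345,::-1],(400,400)),cv2.resize(fs["top"]["image"][150:270,345:465,::-1],(400,400))]))
E
```

```text
2.7 [ 502.3 -218.8  104.9] [ 1.7999e+02  2.0000e-02 -6.3420e+01] F [ 0.7 -0.6  1.1] w 91.1
shift [ 1.7  0.8 63.9] rotvec [0.0002 0.0004 0.0048]
```

View pics/a1.png

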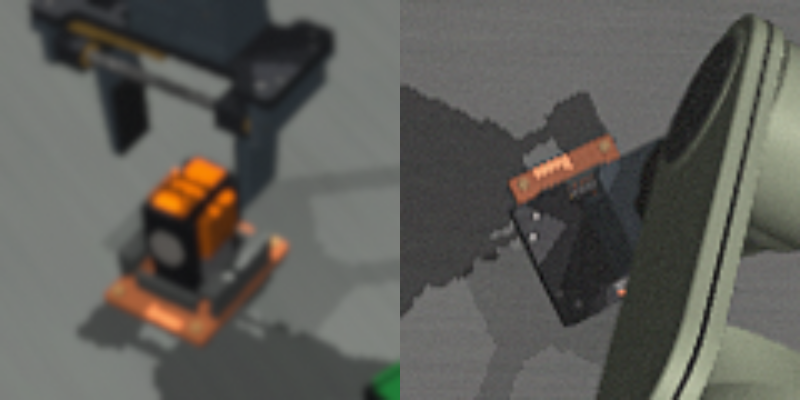

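The scene view shows the jaws straddling the orange buttons: near finger at about (255,135), far finger at about (265,180), cartridge top at about (195,185) in the crop. Descending.

Call:
drive_tool:
  series:
    - [0,[1.7,0.8,16],[0,0,0.004]]
    - [0,[1.7,0.8,32],[0,0,0.004]]
    - [0,[1.7,0.8,47],[0,0,0.004]]
    - [0,[1.7,0.8,58],[0,0,0.004]]
    - [0,[1.7,0.8,63],[0,0,0.004]]

```text
time_s: 3.2
ee_pos: [502.4, -220.7, 41.7]
ee_rot: [-180.0, 0.0, -63.7]
force: [-0.5, 0.1, 0.9]
gripper_width: 91.2
```

```bash
python3 - <<'E'
from workcell import env
from h import *
fs={n:env.grab_frame(n) for n in("scene",)}
go(502.3,-220.7,41,-63.7)
cv2.imwrite("pics/a2.png",cv2.resize(fs["scene"]["image"][60:180,225:345,::-1],(500,500)))
E
```

```text
3.25 [ 502.1 -220.6   41.3] [ 1.7997e+02  4.0000e-02 -6.3650e+01] F [-0.7 -0.6 -0.3] w 91.3
shift [ 0.2 -0.1  0.3] rotvec [0.0004 0.0007 0.0009]
```

View pics/a2.png

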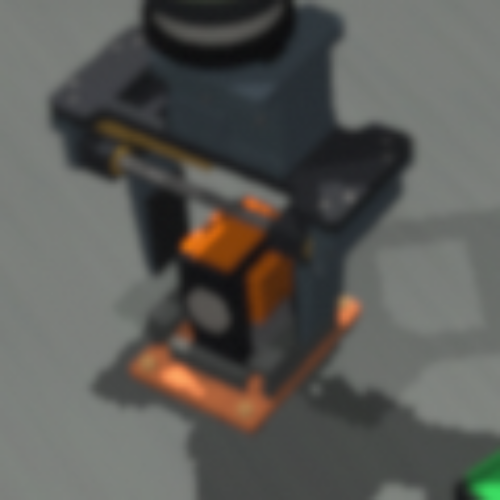

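The fingers stand either side of the orange buttons (near button at about (268,285) in the crop) with no contact force. Closing at 30 N.

Call:
drive_tool:
  series:
    - [0.3,[0,0,0],[0,0,0]]
    - [0.4,[0,0,0],[0,0,0]]
    - [1,[0,0,0],[0,0,0]]
    - [1,[0,0,0],[0,0,0]]
    - [1,[0,0,0],[0,0,0]]
  squeeze: 30

```text
time_s: 3.75
ee_pos: [502.4, -220.7, 42.2]
ee_rot: [-180.0, -0.0, -63.7]
force: [0.2, 0.0, 0.2]
gripper_width: 54.1
```

Call:
drive_tool:
  series:
    - [1,[0,0,0],[0,0,0]]
    - [1,[0,0,0],[0,0,0]]
    - [1,[0,0,0],[0,0,0]]
    - [1,[0,0,0],[0,0,0]]
    - [1,[0,0,0],[0,0,0]]

```text
time_s: 4.25
ee_pos: [502.4, -220.8, 42.6]
ee_rot: [-180.0, -0.0, -63.7]
force: [-1.7, 0.4, 5.8]
gripper_width: 33.5
```

```bash
python3 - <<'E'
from workcell import env
from h import *
fs={n:env.grab_frame(n) for n in("scene",)}
go(502.3,-220.7,41,-63.7)
cv2.imwrite("pics/a3.png",cv2.resize(fs["scene"]["image"][60:180,225:345,::-1],(500,500)))
E
```

```text
4.3 [ 502.4 -220.7   42.6] [-1.7998e+02 -1.0000e-02 -6.3660e+01] F [-0.9  0.9  6. ] w 33.5
shift [-0.1  0.   1.6] rotvec [-0.0004 -0.0002  0.0007]
```

View pics/a3.png

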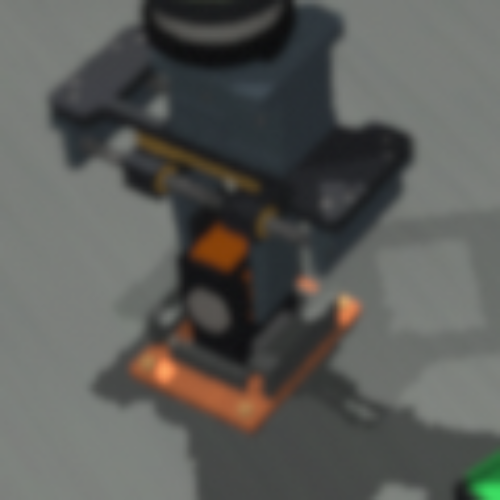

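The fingers are closed on both buttons (width 33.5, slightly under the 36 stop, so possibly pad give). I'll start with a small lift to test that the catches are free.

Call:
drive_tool:
  series:
    - [1,[0,0,-1],[0,0,0]]
    - [1,[0,0,-2],[0,0,0]]
    - [1,[0,0,-4],[0,0,0]]
    - [1,[0,0,-6],[0,0,0]]
    - [1,[0,0,-6],[0,0,0]]
  squeeze: 30

```text
time_s: 4.8
ee_pos: [502.4, -220.8, 48.0]
ee_rot: [-180.0, -0.0, -63.7]
force: [-0.6, 1.5, -2.1]
gripper_width: 33.1
```

The wrist reads -2.1 N, about the cartridge's weight, so the catches are free. Lifting straight up.

Call:
drive_tool:
  series:
    - [1,[0,0,-8],[0,0,0]]
    - [1,[0,0,-16],[0,0,0]]
    - [1,[0,0,-26],[0,0,0]]
    - [1,[0,0,-38],[0,0,0]]
    - [1,[0,0,-50],[0,0,0]]

```text
time_s: 5.3
ee_pos: [502.5, -220.8, 99.3]
ee_rot: [-180.0, -0.0, -63.7]
force: [0.6, -0.5, -1.8]
gripper_width: 33.7
```

Call:
drive_tool:
  series:
    - [1,[0,0,-14],[0,0,0]]
    - [1,[0,0,-28],[0,0,0]]
    - [1,[0,0,-42],[0,0,0]]
    - [1,[0,0,-54],[0,0,0]]
    - [1,[0,0,-60],[0,0,0]]

```text
time_s: 5.8
ee_pos: [502.9, -221.0, 159.8]
ee_rot: [-179.9, -0.1, -63.7]
force: [0.2, -0.7, -1.7]
gripper_width: 33.8
```

```bash
python3 - <<'E'
from workcell import env
from h import *
fs={n:env.grab_frame(n) for n in("scene","top")}
go(502,226,158,-15.2)
cv2.imwrite("pics/a4.png",np.hstack([cv2.resize(fs["scene"]["image"][30:180,205:355,::-1],(400,400)),cv2.resize(fs["top"]["image"][150:270,345:465,::-1],(400,400))]))
E
```

```text
5.9 [ 502.8 -221.   159.1] [-1.7992e+02 -9.0000e-02 -6.3650e+01] F [-0.5 -0.  -1.4] w 33.6
shift [-400.9 -197.7    0.7] rotvec [-6.000e-04 -2.100e-03 -8.457e-01]
```

View pics/a4.png

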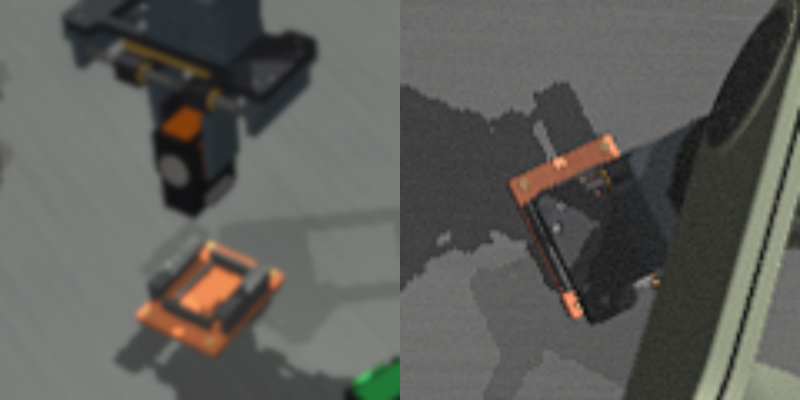

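The cartridge is clear of its dock and hangs upright in the jaws: crop (185,165), with the empty dock at (212,300). Carrying it to the tray.

Call:
drive_tool:
  series:
    - [1,[-12,-6,-4],[0,0,-0.03]]
    - [1,[-35,-17,-10],[0,0,-0.08]]
    - [1,[-66,-33,-16],[0,0,-0.14]]
    - [1,[-100,-49,-20],[0,0,-0.21]]
    - [1,[-134,-66,-20],[0,0,-0.28]]

```text
time_s: 6.4
ee_pos: [501.4, -69.3, 178.0]
ee_rot: [-180.0, 0.0, -47.4]
force: [0.8, 0.4, -1.0]
gripper_width: 33.8
```

```bash
python3 - <<'E'
from h import *
go(502,226,180,-15.2)
E
```

```text
6.4 [501.4 -69.3 178. ] [-1.7999e+02  4.0000e-02 -4.7410e+01] F [ 0.8  0.4 -1. ] w 33.8
shift [-217.  -200.3   -1.8] rotvec [-4.000e-04  7.000e-04 -5.622e-01]
```

Call:
drive_tool:
  series:
    - [1,[-26,-24,0],[0,0,-0.065]]
    - [1,[-52,-48,0],[0,0,-0.13]]
    - [1,[-78,-72,0],[0,0,-0.2]]
    - [1,[-104,-96,0],[0,0,-0.27]]
    - [1,[-130,-120,0],[0,0,-0.34]]

```text
time_s: 6.9
ee_pos: [501.7, 107.7, 177.4]
ee_rot: [180.0, 0.1, -27.9]
force: [-0.3, 0.0, -3.2]
gripper_width: 33.4
```

```bash
python3 - <<'E'
from h import *
go(502,226,160,-15.2)
E
```

```text
6.9 [501.7 107.7 177.4] [ 1.7996e+02  9.0000e-02 -2.7880e+01] F [-0.3  0.  -3.2] w 33.4
shift [ -55.  -104.7   17.5] rotvec [ 0.0005  0.0017 -0.2213]
```

Call:
drive_tool:
  series:
    - [1,[-15,-29,2],[0,0,-0.06]]
    - [1,[-30,-58,6],[0,0,-0.12]]
    - [1,[-43,-82,10],[0,0,-0.17]]
    - [1,[-51,-98,14],[0,0,-0.21]]
    - [1,[-55,-105,17],[0,0,-0.22]]

```text
time_s: 7.4
ee_pos: [502.8, 226.1, 160.0]
ee_rot: [180.0, 0.1, -15.3]
force: [-0.1, -0.5, -1.6]
gripper_width: 33.6
```

Call:
drive_tool:
  series:
    - [1,[0,0,12],[0,0,0]]
    - [1,[0,0,28],[0,0,0]]
    - [1,[0,0,44],[0,0,0]]
    - [1,[0,0,56],[0,0,0]]
    - [1,[0,0,60],[0,0,0]]

```text
time_s: 7.9
ee_pos: [502.8, 222.9, 99.1]
ee_rot: [179.9, 0.2, -15.6]
force: [-0.8, -0.4, -2.0]
gripper_width: 33.7
```

```bash
python3 - <<'E'
from workcell import env
from h import *
fs={n:env.grab_frame(n) for n in("scene","top")}
go(502,226,40,-15.2)
cv2.imwrite("pics/a5.png",np.hstack([cv2.resize(fs["scene"]["image"][160:360,300:500,::-1],(400,400)),cv2.resize(fs["top"]["image"][130:290,130:290,::-1],(400,400))]))
E
```

```text
8.0 [503.6 223.5 100.3] [ 1.7994e+02  7.0000e-02 -1.5570e+01] F [-1.   0.6 -2.3] w 33.4
shift [-2.2 -2.1 60.3] rotvec [ 0.001   0.0012 -0.0064]
```

View pics/a5.png

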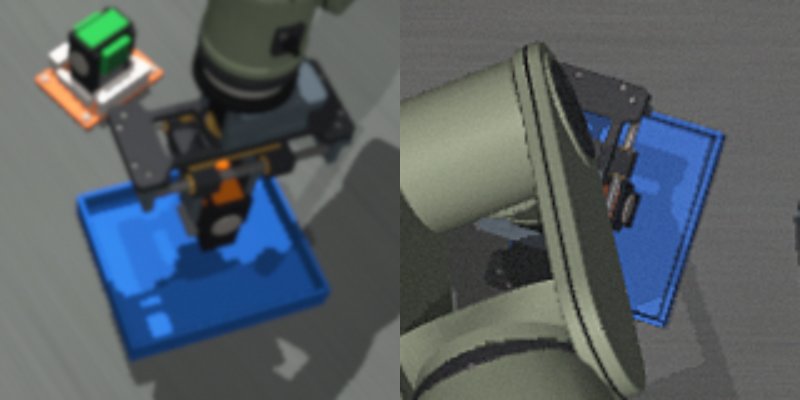

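Held upright over the middle of the tray (left crop (222,215)). Descending to just above the floor.

Call:
drive_tool:
  series:
    - [1,[-2,-2,10],[0,0,-0.006]]
    - [1,[-2,-2,24],[0,0,-0.006]]
    - [1,[-2,-2,38],[0,0,-0.006]]
    - [1,[-2,-2,48],[0,0,-0.006]]
    - [1,[-2,-2,53],[0,0,-0.006]]

```text
time_s: 8.5
ee_pos: [502.2, 226.5, 47.1]
ee_rot: [180.0, 0.0, -15.2]
force: [0.1, -0.0, -3.0]
gripper_width: 33.9
```

Call:
drive_tool:
  series:
    - [1,[0,0,0],[0,0,0]]
    - [1,[0,0,1],[0,0,0]]
    - [1,[0,0,2],[0,0,0]]
    - [1,[0,0,3],[0,0,0]]
    - [1,[0,0,4],[0,0,0]]

```text
time_s: 9.0
ee_pos: [502.8, 226.6, 44.2]
ee_rot: [-180.0, -0.0, -15.2]
force: [0.3, -0.4, -2.1]
gripper_width: 33.6
```

```bash
python3 - <<'E'
from h import *
go(502,226,40,-15.2)
E
```

```text
9.0 [502.8 226.6  44.2] [-1.7997e+02 -3.0000e-02 -1.5190e+01] F [ 0.3 -0.4 -2.1] w 33.6
shift [-0.6  0.8  4.2] rotvec [-0.0005 -0.0005  0.0002]
```

Call:
drive_tool:
  series:
    - [1,[0,0,1],[0,0,0]]
    - [1,[0,0,2],[0,0,0]]
    - [1,[0,0,2.5],[0,0,0]]
    - [1,[0,0,3],[0,0,0]]
    - [1,[0,0,3],[0,0,0]]

```text
time_s: 9.5
ee_pos: [502.5, 226.5, 40.9]
ee_rot: [180.0, 0.0, -15.2]
force: [-0.1, 0.9, -1.6]
gripper_width: 33.5
```

Call:
drive_tool:
  series:
    - [1,[0,0,0.3],[0,0,0]]
    - [1,[0,0,0.6],[0,0,0]]
    - [1,[0,0,0.9],[0,0,0]]
    - [1,[0,0,1.2],[0,0,0]]
    - [1,[0,0,1.2],[0,0,0]]

```text
time_s: 10.0
ee_pos: [502.6, 226.6, 39.7]
ee_rot: [-180.0, 0.0, -15.2]
force: [0.2, 1.5, -1.8]
gripper_width: 33.4
```

Call:
drive_tool:
  series:
    - [1,[0,0,0.3],[0,0,0]]
    - [1,[0,0,0.6],[0,0,0]]
    - [1,[0,0,0.9],[0,0,0]]
    - [1,[0,0,1.0],[0,0,0]]
    - [1,[0,0,1.0],[0,0,0]]

```text
time_s: 10.5
ee_pos: [502.6, 226.6, 39.6]
ee_rot: [-180.0, -0.0, -15.2]
force: [-1.8, -1.2, 5.6]
gripper_width: 33.8
```

The wrist force rose from -1.8 to +5.6 N and the tool stopped sinking at 39.6 mm, so it's resting on the floor. Opening gradually.

Call:
drive_tool:
  series:
    - [0.6,[0,0,0],[0,0,0]]
    - [0.55,[0,0,0],[0,0,0]]
    - [0.5,[0,0,0],[0,0,0]]
    - [0.45,[0,0,0],[0,0,0]]
    - [0.4,[0,0,0],[0,0,0]]
  squeeze: 15

```text
time_s: 11.0
ee_pos: [502.6, 226.7, 38.6]
ee_rot: [-180.0, -0.0, -15.2]
force: [-0.5, -0.2, 0.2]
gripper_width: 53.9
```

Call:
drive_tool:
  series:
    - [0.3,[0,0,0],[0,0,0]]
    - [0.2,[0,0,0],[0,0,0]]
    - [0.1,[0,0,0],[0,0,0]]
    - [0.05,[0,0,0],[0,0,0]]
    - [0.05,[0,0,0],[0,0,0]]

```text
time_s: 11.5
ee_pos: [502.6, 226.6, 38.7]
ee_rot: [-180.0, 0.0, -15.2]
force: [0.9, 0.4, -0.0]
gripper_width: 86.4
```

```bash
python3 - <<'E'
from workcell import env
from h import *
fs={n:env.grab_frame(n) for n in("scene",)}
go(502,226,160,-15.2)
cv2.imwrite("pics/a6.png",cv2.resize(fs["scene"]["image"][190:350,320:480,::-1],(560,560)))
E
```

```text
11.55 [502.6 226.6  38.7] [-180.      0.    -15.18] F [ 0.4 -0.5 -0. ] w 86.5
shift [  -0.4    0.7 -121.3] rotvec [-0.0001  0.      0.0003]
```

View pics/a6.png

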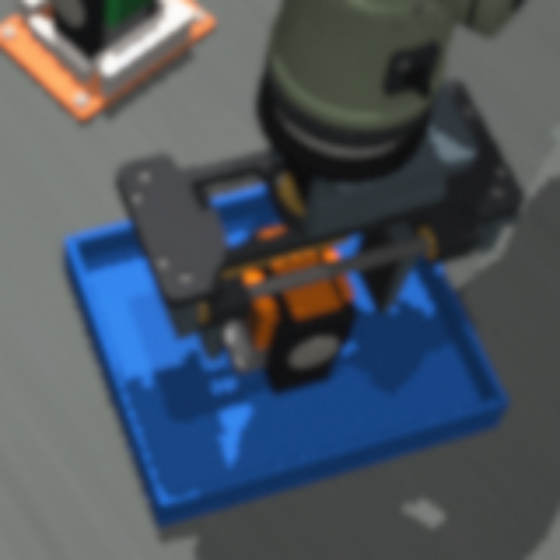

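The cartridge stands upright on the tray floor (crop (305,330)) with the fingers open and clear of it. Retracting straight up.

Call:
drive_tool:
  series:
    - [0.05,[0,0,-8],[0,0,0]]
    - [0.05,[0,0,-20],[0,0,0]]
    - [0.05,[0,0,-38],[0,0,0]]
    - [0.05,[0,0,-60],[0,0,0]]
    - [0.05,[0,0,-85],[0,0,0]]

```text
time_s: 12.05
ee_pos: [502.5, 226.5, 125.4]
ee_rot: [-180.0, -0.0, -15.2]
force: [0.7, -0.7, 0.8]
gripper_width: 86.8
```

Call:
drive_tool:
  series:
    - [0.05,[0,0,-30],[0,0,0]]
    - [0.05,[0,0,-60],[0,0,0]]
    - [0.05,[0,0,-90],[0,0,0]]
    - [0.05,[0,0,-110],[0,0,0]]
    - [0.05,[0,0,-120],[0,0,0]]

```text
time_s: 12.55
ee_pos: [503.3, 226.9, 247.2]
ee_rot: [-179.8, -0.2, -15.2]
force: [-0.3, -0.3, -0.7]
gripper_width: 86.6
```

```bash
python3 - <<'E'
from workcell import env
from h import *
fs={n:env.grab_frame(n) for n in("scene","top")}
go(380,380,250,-15.2)
cv2.imwrite("pics/a7.png",np.hstack([cv2.resize(fs["scene"]["image"][90:350,250:510,::-1],(400,400)),cv2.resize(fs["top"]["image"][110:290,150:330,::-1],(400,400))]))
E
```

```text
12.65 [503.1 226.8 245.7] [-1.7986e+02 -1.7000e-01 -1.5180e+01] F [-1.5 -0.2  0. ] w 86.6
shift [-159.  -115.6   -4.4] rotvec [-0.0025 -0.003   0.0003]
```

View pics/a7.png

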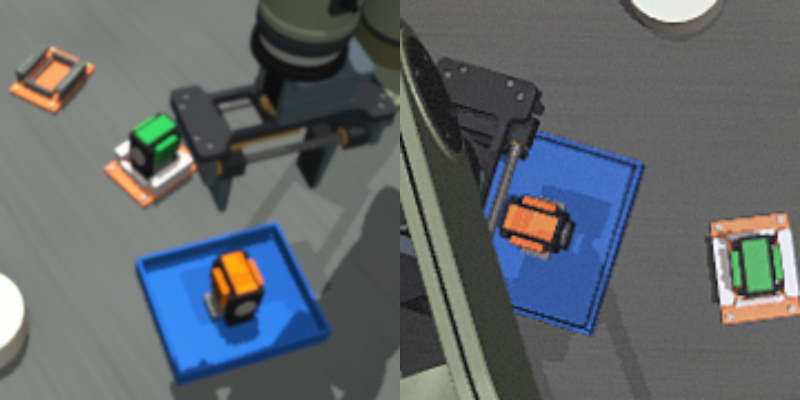

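The orange cartridge stands upright mid-tray (left crop (237,285), right crop (537,222)) with its buttons out. The green one is still in its dock (right crop (757,265)) and the orange dock is empty. I'll check the green cartridge numerically, then hand in.

```bash
python3 - <<'E'
from workcell import env
from h import *
import pickle
a=pickle.load(open("f0.pkl","rb"))
for n,x0,x1,y0,y1 in(("top",290,330,210,250),("scene",320,385,155,215)):
    b=env.grab_frame(n)
    for f in(a[n],b):
        m=cv2.inRange(cv2.cvtColor(f["image"],cv2.COLOR_RGB2HSV),(50,100,50),(80,255,255))[y0:y1,x0:x1]
        M=cv2.moments(m,True);print(n,M["m00"],M["m10"]/M["m00"]+x0,M["m01"]/M["m00"]+y0)
s=env.state();print(s["time_s"],s["qvel"].round(2),s["force"].round(1))
print(env.job_done())
E
```

```text
top 363.0 309.8154269972452 228.9724517906336
top 361.0 309.86703601108036 228.92520775623268
scene 539.0 352.24860853432284 177.88497217068647
scene 560.0 352.48571428571427 178.2357142857143
12.75 [-0.    0.83  0.99 -0.05 -0.07  0.02] [ 0.6 -0.7 -0.8]
the job is handed in; nothing more can be done
None
```

The spent orange cartridge is out of its dock and standing upright in the middle of the blue tray. I handed the job in at 12.75 s. I squeezed both buttons together with a 30 N grip, lifted the cartridge straight out and carried it over. I lowered it until it touched the tray floor (+5.6 N at the wrist) before opening the fingers.

**Last checks:**
- **Orange cartridge:** both views show it upright in the tray, with its buttons sprung out again and its dock empty.
- **Green cartridge:** it is still in its dock. Its centroid moved less than 0.1 px in the top view and about 0.4 px in the scene view, where the lighting and shadow had changed.
- **Arm:** the gripper is open about 160 mm above the cartridge, touching nothing.

**One disagreement:** the gripper read about 33.5 mm wide while holding the cartridge, against the stated 36 mm button stop. I put this down to the pads giving a little but did not confirm it. The catches released freely, and the grip held throughout.

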